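# Show the student where the stray vial belongs

## Robot

A 6-joint arm with a two-finger parallel gripper is mounted at the origin on the work surface. World frame = base frame: x ahead of the robot, y to its left, z up, the work surface at z = 0. Lengths are in m, angles in rad, forces in N, time in s.
With the tool pointing down it reaches from about 0.4 to 0.825 m from the base axis. Payload 7 kg.
Tool frame: the origin (TCP) lies between the finger pads, 19 mm behind the fingertips; this is the grasp point; z points along the fingers, y is the line along which they close (so a half turn about z gives the same grasp; the last joint's range is limited). The gripper opens to 88 mm and grips with 3 to 60 N. Pads are 19 mm wide; open, the fingers measure 130 mm over their backs; the gripper's body (78 mm by 193 mm) begins 47 mm behind the grasp point.
Start: joints at [1.481, 0.359, 0.012, 0, -1.224, -0.288], TCP at [0.249, 0.627, 0.245] pointing down, gripper open.
Joint ranges: [-3.07, 3.07], [-1.43, 2.12], [-1.02, 1.25], [-3.03, 1.67], [-3.05, -0], [-3.03, 3.03]. Speed limits (rad/s): [2.39, 2.39, 3.01, 3.14, 3.14, 3.14].

## Interface

Orientations are given as [roll, pitch, yaw] about the fixed x, y, z axes, in that order (R = Rz(yaw) Ry(pitch) Rx(roll)).
In Python, from station import * gives the robot as it stands.
- The arm moves only by the tool servo_tool, never from a script. Its argument "moves" is a list of rows, each an object of numbers: "jaw": the opening, from 0 (shut) to 1 (fully open); "dx", "dy", "dz": the shift along the world's x, y, z in m; "roll": the turn about the world's z in degrees. A call has exactly 10 rows; each row shifts and turns the commanded pose from where the row before left it; what a row does not reach is not made up. A row lasts 1/8 s, in which the tool goes at most 62.5 mm and 10.7 degrees, less where a joint would pass 70% of its speed; a pose out of reach is approached as far as the arm can. A call with a gripper value outside its range is refused whole. The fingers move at their own pace and stop on an object; "newtons" is the grip in N (left out, the last holds). Time passes only in rows, so rows that do not move let the fingers close, or fill a call up. It gives the time, the measured TCP pose, the force, the opening and the grip force at its end, in the units of the state.
- get_state(): the state, without advancing time (a new reading comes with each control period).
- grab_frame(name): name is "scene" or "top" or "wrist"; returns (picture, depth): 384x512x3 uint8, red, green, blue; 384x512 float32, m along the optical axis (not along the pixel's ray), 0 where there is no reading.
- calibration(name): a dict with "intrinsics" (3x3 intrinsics, pixels), "k1" (the pictures are not rectified: a ray, as slopes to the right and down, at radius r is drawn at 1 + k1 r^2 times it, then the intrinsics apply), "R" (3x3) and "t" (3): a world point X has camera coordinates R X + t. Camera axes: x right, y down, z forward; pixel columns grow to the right and rows downward; lengths in m; the calibration is good to about 2 mm. A picture is of the moment at which its call begins: read the wrist's pose just before it. calibration takes no time and is no camera call; for the wrist camera it gives the pose at the moment of the call.
- job_done(): hands the job in; it is judged then, once.
The state is a dict: "t": time; "q": joint angles; "qd": joint speeds; "joint_efforts": joint torques, N m; "eef_pos": TCP position; "ee_rot": TCP orientation; "force": force on the tool from outside, world axes, zero at the start; "moment": the same for the moment, N m; "width": finger opening in m; "gripper_force": force on a finger pad.
Only numpy, scipy, OpenCV 4.12 (cv2) and the standard library are available. Lean on these libraries where they do the work, as an engineer would, in place of code of your own. Each camera call takes 0.05 s, during which the arm holds its last target. There are 200 camera calls.

## Task

Press the call button fully down and let it come up again to get the student's attention, then show where the vial left out of the rack belongs: point down at that vial, with the fingertips a finger's breadth or two above the middle of its cap, and stay there for two seconds, then point in the same way at the empty hole of the rack, stay two seconds, and finish there, still pointing at the hole. The stray vial is the one on the bench of the same size as the vials in the rack, not the wide jar or the tall bottle; point closely at no other vial, jar or bottle, passing well above them on the way. Touch nothing but the call button: no vial or other thing on the bench may be touched, moved or picked up.

Things in the scene. Friction and masses are not known exactly. Their poses are not given: they have to be found in the camera images.
- call (a joint): travel of the call button: 0 released, 0.006 m fully down; a spring pushes it back up, about 5 N holds it fully down
- call_top (a point): centre of the top face of the call button, a plain grey round push button 32 mm across in a small white housing standing alone on the bench, its top 22 mm above the bench when released; the housing is 48 mm across and 12 mm tall; pressed straight down
- rack: aluminium vial rack, a block 98 x 140 x 50 mm fixed to the bench, turned by its yaw; six holes in 2 rows of 3 (along its x and y), 42 mm apart, 28 mm wide, 40 mm deep. Origin: centre of its underside, z up
- gap_mouth (a point): centre of the mouth of the rack's one empty hole, level with the rack's top (50 mm above the bench); a dark disc shows at its bottom. The vials next to it stand 15 mm higher than this point
- stray: the vial left out of the rack: 26 mm across, 55 mm tall amber glass vial with a white cap (24 mm across, top 15 mm of the height), standing upright on the bench, the same size as the ones in the rack. Origin: centre of its underside
- stray_cap (a point): centre of the top of the stray vial's cap, 55 mm above its underside
- jar: low wide amber jar with a white cap, 52 mm across, 45 mm tall, on the bench; it does not belong in the rack. Origin: centre of its underside
- tall: tall amber bottle with a white cap, 26 mm across and 95 mm tall, on the bench; it is too tall to be one of the rack's vials. Origin: centre of its underside
- jar_cap (a point): centre of the top of the jar's cap, 45 mm above its underside
- tall_cap (a point): centre of the top of the tall bottle's cap, 95 mm above its underside
- dish: closed clear petri dish, 92 mm across, 16 mm tall, on the bench. Origin: centre of its underside
- marker: white marker pen with a black cap, 135 mm long, 16 mm thick, lying on the bench along its x. Origin: on the bench under the pen, 87 mm from the capped end
- vial0: one of the five vials standing in the rack's holes: 26 mm across, 55 mm tall amber glass vial with a white cap (24 mm across, top 15 mm of the height); its origin (centre of its underside) is 10 mm above the bench, its cap's top 65 mm above the bench
- vial0_cap (a point): centre of the top of the cap of vial0
- vial1: one of the five vials standing in the rack's holes: 26 mm across, 55 mm tall amber glass vial with a white cap (24 mm across, top 15 mm of the height); its origin (centre of its underside) is 10 mm above the bench, its cap's top 65 mm above the bench
- vial1_cap (a point): centre of the top of the cap of vial1
- vial2: one of the five vials standing in the rack's holes: 26 mm across, 55 mm tall amber glass vial with a white cap (24 mm across, top 15 mm of the height); its origin (centre of its underside) is 10 mm above the bench, its cap's top 65 mm above the bench
- vial2_cap (a point): centre of the top of the cap of vial2
- vial3: one of the five vials standing in the rack's holes: 26 mm across, 55 mm tall amber glass vial with a white cap (24 mm across, top 15 mm of the height); its origin (centre of its underside) is 10 mm above the bench, its cap's top 65 mm above the bench
- vial3_cap (a point): centre of the top of the cap of vial3
- vial4: one of the five vials standing in the rack's holes: 26 mm across, 55 mm tall amber glass vial with a white cap (24 mm across, top 15 mm of the height); its origin (centre of its underside) is 10 mm above the bench, its cap's top 65 mm above the bench
- vial4_cap (a point): centre of the top of the cap of vial4
There are look-alikes about, which are no part of the job. Leave any blue look-alike of the vial0 alone. What is shaped like the vial3 but blue is not meant.

How it is judged:
By the outcome, as a careful person would: the job done as asked, in the order asked, and still so for the second after the job is handed in, with the robot touching nothing.
It also fails if it takes over 53 s, if anything falls off the work surface, if the arm or the gripper's body presses on something with over 40 N, if the wrist force passes 120 N, or if a joint passes its speed limit or range.

## Working session

There is one attempt and no reset: what is moved stays moved. The work goes in short steps, Python scripts to look and compute and a tool call to move; the robot and the scene stay as the last step left them, time stands still between calls to the robot, and variables do not carry over. Pictures are saved under pics/ and viewed, at most 10 in all, crops included, and the job is handed in when it is done.

Besides the shell and the picture viewer there is one more tool, called after "Request:" as name(argument=value, ...), one argument or row to a line, values as JSON. servo_tool: Moves the arm, as the interface text tells. Its arguments: {"type":"object","properties":{"moves":{"type":"array","items":{"type":"object","properties":{"jaw":{"type":"number"},"dx":{"type":"number"},"dy":{"type":"number"},"dz":{"type":"number"},"roll":{"type":"number"}}}},"newtons":{"type":"number"}},"required":["moves"]}

```bash
mkdir -p pics; python3 - <<'E'
from station import *
import cv2,numpy as np
s=get_state();print(s['t'],s['eef_pos'],s['ee_rot'],s['width'])
for n in ['top','scene']:
    im,d=grab_frame(n);c=calibration(n);np.savez(f'{n}.npz',im=im,d=d,**{k:np.array(c[k]) for k in c})
    cv2.imwrite(f'pics/{n}.png',im[...,::-1]);print(n,c['t'],c['k1'],-np.array(c['R']).T@c['t'])
E
```

```text
0.0 [0.24885132 0.62696544 0.24441797] [ 3.13992545e+00 -1.44729001e-04 -3.77929170e-01] 0.08759434509545094
top [0.00793029 0.59250093 1.00254777] -0.08064273331485561 [0.43981643 0.01859318 1.07816421]
scene [ 0.43024315 -0.15939256  1.21054854] -0.07974571471617878 [1.08957516 0.47664349 0.5114488 ]
```

View pics/top.png

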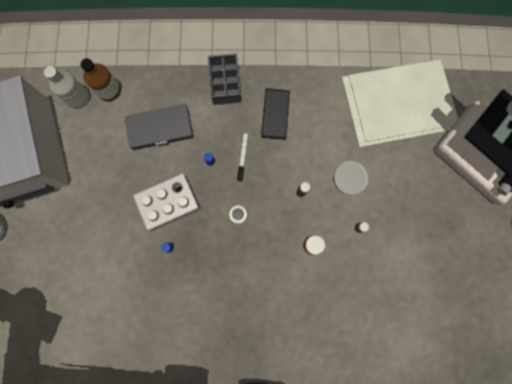

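View pics/scene.png

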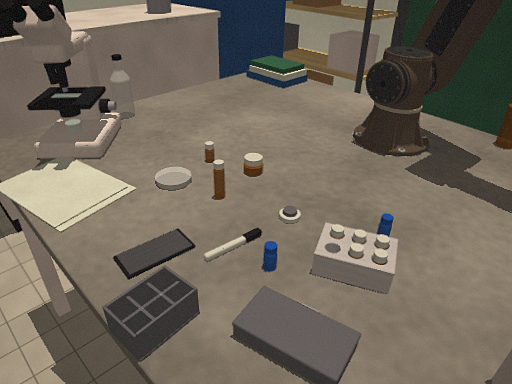

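Top view: button (238,214), rack around (166,202) with its hole at about (178,188), short stray vial (363,227), tall bottle (304,188), jar (315,245), and blue decoys at (209,159) and (167,247). The scene view agrees, with the stray vial at (209,152) and the hole at (333,247).

```bash
cat > h.py <<'E'
import cv2,numpy as np
class V:
    def __init__(s,n):
        f=np.load(n+'.npz');s.im=f['im'];s.d=f['d'];s.K=f['intrinsics'];s.R=f['R'];s.t=f['t'];s.k=np.array([float(f['k1']),0,0,0,0])
    def ray(s,p):
        u=cv2.undistortPoints(np.array([[p]],float),s.K,s.k)[0,0];return -s.R.T@s.t,s.R.T@np.array([u[0],u[1],1])
    def onz(s,p,z):
        c,r=s.ray(p);return c+r*(z-c[2])/r[2]
    def px(s,X):
        return cv2.projectPoints(np.array([X],float),cv2.Rodrigues(s.R)[0],s.t,s.K,s.k)[0][0,0]
    def blob(s,p,r,lo,hi=256):
        g=s.im.mean(2);m=((g>=lo)&(g<hi)).astype(np.uint8);w=np.zeros_like(m);cv2.circle(w,p,r,1,-1);m&=w
        n,l,st,c=cv2.connectedComponentsWithStats(m);i=1+np.argmax(st[1:,4]);return c[i],st[i]
E
python3 - <<'E'
from h import *
T=V('top');S=V('scene')
for nm,p,r,z,lo,hi in [('stray',(363,227),9,.055,150,256),('tall',(304,188),9,.095,150,256),('jar',(315,245),14,.045,150,256),('housing',(238,214),13,.012,150,256),('btn',(238,214),5,.022,0,150),('gap',(178,188),7,.03,0,75),
  ('v',(162,193),6,.065,175,256),('v',(147,201),6,.065,175,256),('v',(152,215),6,.065,175,256),('v',(168,209),6,.065,175,256),('v',(183,202),6,.065,175,256)]:
    c,st=T.blob(p,r,lo,hi);X=T.onz(c,z);print(nm,c.round(1),st[2:],X.round(4),'depthz',(T.R.T@(T.R@X+T.t)).round(2)[2]*0,'scene px',S.px(X).round(1),'topdepth',T.d[int(c[1]),int(c[0])])
a=[cv2.resize(T.im[165:265,125:260],None,fx=5,fy=5,interpolation=2)]
cv2.imwrite('pics/c1.png',a[0][...,::-1])
b=cv2.resize(S.im[130:290,190:400],None,fx=3.7,fy=3.7);cv2.imwrite('pics/c2.png',b[...,::-1])
E
```

```text
stray [364.2 226.5] [ 9 10 68] [ 0.5131 -0.273   0.055 ] depthz -0.0 scene px [208.6 142.1] topdepth 1.0232089
tall [305.  186.4] [ 9 10 76] [ 0.6093 -0.1173  0.095 ] depthz -0.0 scene px [217.9 161. ] topdepth 1.0001409
jar [315.3 244.6] [ 19  20 287] [ 0.4674 -0.1481  0.045 ] depthz -0.0 scene px [252.9 156. ] topdepth 1.0304677
housing [237.4 214. ] [ 18  18 150] [0.5487 0.0518 0.012 ] depthz -0.0 scene px [289.6 212.4] topdepth 1.0597723
btn [238. 214.] [11 11 81] [0.5477 0.05   0.022 ] depthz -0.0 scene px [289.6 208.1] topdepth 1.0596191
gap [177.6 188.5] [ 8  6 31] [0.6137 0.2092 0.03  ] depthz -0.0 scene px [331.4 255.6] topdepth 1.0814452
v [160.3 192.3] [ 9 10 65] [0.598  0.2468 0.065 ] depthz -0.0 scene px [356.6 247.2] topdepth 1.0233366
v [145.2 199.7] [ 9 10 58] [0.5789 0.2847 0.065 ] depthz -0.0 scene px [381.  252.5] topdepth 1.0196971
v [150.7 214.5] [10 12 75] [0.5413 0.2692 0.065 ] depthz -0.0 scene px [384.  238.7] topdepth 1.0155525
v [166.5 207.6] [ 9  9 59] [0.5589 0.2297 0.065 ] depthz -0.0 scene px [360.3 233. ] topdepth 1.0200459
v [181.7 200.7] [10 10 63] [0.5766 0.1915 0.065 ] depthz -0.0 scene px [337.9 227.7] topdepth 1.0211959
```

View pics/c1.png

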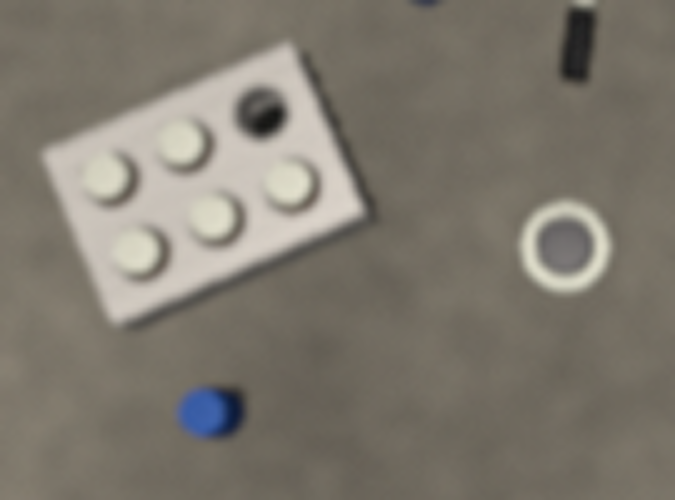

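View pics/c2.png

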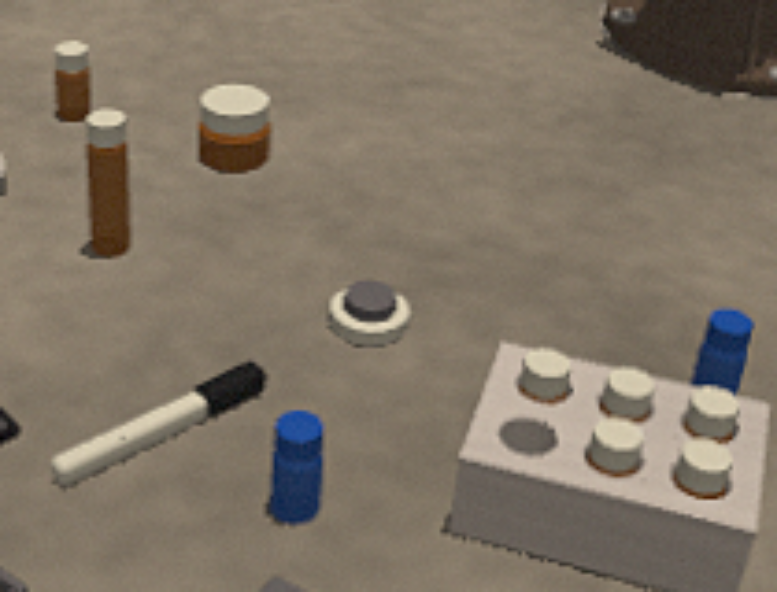

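Request:
servo_tool(
  moves=[
    {"jaw": 0,"dx": 0.02,"dy": -0.04},
    {"jaw": 0,"dx": 0.023,"dy": -0.045},
    {"jaw": 0,"dx": 0.023,"dy": -0.045},
    {"jaw": 0,"dx": 0.023,"dy": -0.045},
    {"jaw": 0,"dx": 0.023,"dy": -0.045},
    {"jaw": 0,"dx": 0.023,"dy": -0.045},
    {"jaw": 0,"dx": 0.023,"dy": -0.045},
    {"jaw": 0,"dx": 0.023,"dy": -0.045},
    {"jaw": 0,"dx": 0.023,"dy": -0.045},
    {"jaw": 0,"dx": 0.023,"dy": -0.045},
  ],
  newtons=10,
)

```text
$.moves[0]: bad value
```

Request:
servo_tool(
  moves=[
    {"jaw": 0.0,"dx": 0.02,"dy": -0.04,"dz": 0.0,"roll": 0.0},
    {"jaw": 0.0,"dx": 0.023,"dy": -0.045,"dz": 0.0,"roll": 0.0},
    {"jaw": 0.0,"dx": 0.023,"dy": -0.045,"dz": 0.0,"roll": 0.0},
    {"jaw": 0.0,"dx": 0.023,"dy": -0.045,"dz": 0.0,"roll": 0.0},
    {"jaw": 0.0,"dx": 0.023,"dy": -0.045,"dz": 0.0,"roll": 0.0},
    {"jaw": 0.0,"dx": 0.023,"dy": -0.045,"dz": 0.0,"roll": 0.0},
    {"jaw": 0.0,"dx": 0.023,"dy": -0.045,"dz": 0.0,"roll": 0.0},
    {"jaw": 0.0,"dx": 0.023,"dy": -0.045,"dz": 0.0,"roll": 0.0},
    {"jaw": 0.0,"dx": 0.023,"dy": -0.045,"dz": 0.0,"roll": 0.0},
    {"jaw": 0.0,"dx": 0.023,"dy": -0.045,"dz": 0.0,"roll": 0.0},
  ],
  newtons=10,
)

```text
t: 1.35
eef_pos: [0.4763, 0.1808, 0.2453]
ee_rot: [3.142, 0.0, -0.378]
force: [1.0, 0.9, -0.8]
width: 0.0007
gripper_force: 0.0
```

Request:
servo_tool(
  moves=[
    {"jaw": 0.0,"dx": 0.024,"dy": -0.044,"dz": 0.0,"roll": 0.0},
    {"jaw": 0.0,"dx": 0.024,"dy": -0.044,"dz": 0.0,"roll": 0.0},
    {"jaw": 0.0,"dx": 0.024,"dy": -0.043,"dz": 0.0,"roll": 0.0},
    {"jaw": 0.0,"dx": 0.0,"dy": 0.0,"dz": -0.03,"roll": 0.0},
    {"jaw": 0.0,"dx": 0.0,"dy": 0.0,"dz": -0.04,"roll": 0.0},
    {"jaw": 0.0,"dx": 0.0,"dy": 0.0,"dz": -0.04,"roll": 0.0},
    {"jaw": 0.0,"dx": 0.0,"dy": 0.0,"dz": -0.04,"roll": 0.0},
    {"jaw": 0.0,"dx": 0.0,"dy": 0.0,"dz": -0.026,"roll": 0.0},
    {"jaw": 0.0,"dx": 0.0,"dy": 0.0,"dz": 0.0,"roll": 0.0},
    {"jaw": 0.0,"dx": 0.0,"dy": 0.0,"dz": 0.0,"roll": 0.0},
  ],
)

```text
t: 2.6
eef_pos: [0.5486, 0.0516, 0.0702]
ee_rot: [-3.141, -0.001, -0.377]
force: [0.6, 0.4, 0.3]
width: 0.0005
gripper_force: 0.0
```

```bash
python3 - <<'E'
from station import *
import cv2
s=get_state();print(s['t'],s['eef_pos'],s['force'])
im,d=grab_frame('scene');cv2.imwrite('pics/s2.png',cv2.resize(im[100:300,170:400],None,fx=3,fy=3)[...,::-1])
E
```

```text
2.6 [0.5486275  0.05155933 0.070239  ] [0.61727012 0.41032811 0.25267177]
```

View pics/s2.png

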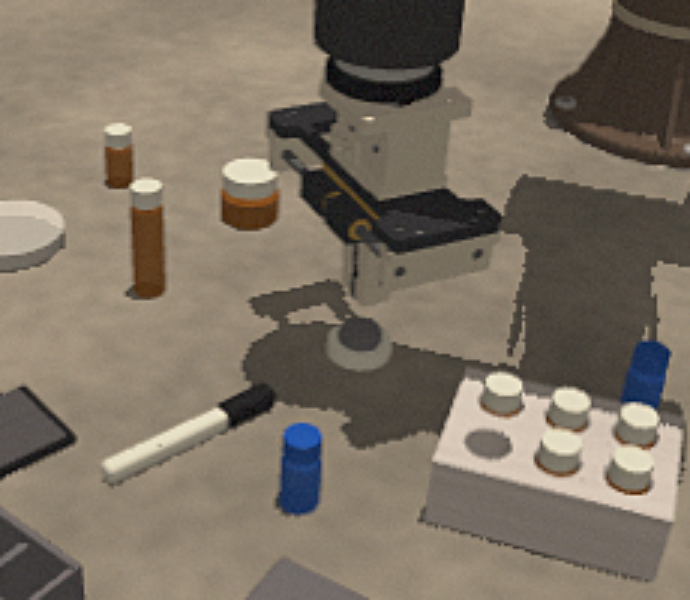

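The closed fingertips at (365,298) are right above the button (360,335), with nothing else near.

Request:
servo_tool(
  moves=[
    {"jaw": 0.0,"dx": -0.001,"dy": -0.001,"dz": -0.015,"roll": 0.0},
    {"jaw": 0.0,"dx": 0.0,"dy": 0.0,"dz": -0.01,"roll": 0.0},
    {"jaw": 0.0,"dx": 0.0,"dy": 0.0,"dz": -0.003,"roll": 0.0},
    {"jaw": 0.0,"dx": 0.0,"dy": 0.0,"dz": -0.002,"roll": 0.0},
    {"jaw": 0.0,"dx": 0.0,"dy": 0.0,"dz": -0.002,"roll": 0.0},
    {"jaw": 0.0,"dx": 0.0,"dy": 0.0,"dz": -0.002,"roll": 0.0},
    {"jaw": 0.0,"dx": 0.0,"dy": 0.0,"dz": 0.0,"roll": 0.0},
    {"jaw": 0.0,"dx": 0.0,"dy": 0.0,"dz": 0.0,"roll": 0.0},
    {"jaw": 0.0,"dx": 0.0,"dy": 0.0,"dz": 0.0,"roll": 0.0},
    {"jaw": 0.0,"dx": 0.0,"dy": 0.0,"dz": 0.0,"roll": 0.0},
  ],
)

```text
t: 3.9
eef_pos: [0.547, 0.0503, 0.0354]
ee_rot: [3.142, -0.0, -0.378]
force: [-3.1, -1.4, 4.7]
width: 0.0006
gripper_force: 2.3
```

Request:
servo_tool(
  moves=[
    {"jaw": 0.0,"dx": 0.0,"dy": 0.0,"dz": -0.001,"roll": 0.0},
    {"jaw": 0.0,"dx": 0.0,"dy": 0.0,"dz": 0.0,"roll": 0.0},
    {"jaw": 0.0,"dx": 0.0,"dy": 0.0,"dz": -0.001,"roll": 0.0},
    {"jaw": 0.0,"dx": 0.0,"dy": 0.0,"dz": 0.0,"roll": 0.0},
    {"jaw": 0.0,"dx": 0.0,"dy": 0.0,"dz": 0.0,"roll": 0.0},
    {"jaw": 0.0,"dx": 0.0,"dy": 0.0,"dz": 0.0,"roll": 0.0},
    {"jaw": 0.0,"dx": 0.0,"dy": 0.0,"dz": 0.0,"roll": 0.0},
    {"jaw": 0.0,"dx": 0.0,"dy": 0.0,"dz": 0.0,"roll": 0.0},
    {"jaw": 0.0,"dx": 0.0,"dy": 0.0,"dz": 0.0,"roll": 0.0},
    {"jaw": 0.0,"dx": 0.0,"dy": 0.0,"dz": 0.0,"roll": 0.0},
  ],
)

```text
t: 5.15
eef_pos: [0.5472, 0.0504, 0.0348]
ee_rot: [-3.141, -0.001, -0.377]
force: [-8.8, -1.7, 20.2]
width: 0.0003
gripper_force: 10.2
```

Request:
servo_tool(
  moves=[
    {"jaw": 0.0,"dx": 0.0,"dy": 0.0,"dz": 0.01,"roll": 0.0},
    {"jaw": 0.0,"dx": 0.0,"dy": 0.0,"dz": 0.03,"roll": 0.0},
    {"jaw": 0.0,"dx": 0.0,"dy": 0.0,"dz": 0.05,"roll": 0.0},
    {"jaw": 0.0,"dx": 0.0,"dy": 0.0,"dz": 0.05,"roll": 0.0},
    {"jaw": 0.0,"dx": 0.0,"dy": 0.0,"dz": 0.05,"roll": 0.0},
    {"jaw": 0.0,"dx": 0.0,"dy": 0.0,"dz": 0.03,"roll": 0.0},
    {"jaw": 0.0,"dx": -0.004,"dy": -0.04,"dz": 0.0,"roll": 0.0},
    {"jaw": 0.0,"dx": -0.005,"dy": -0.05,"dz": 0.0,"roll": 0.0},
    {"jaw": 0.0,"dx": -0.005,"dy": -0.05,"dz": 0.0,"roll": 0.0},
    {"jaw": 0.0,"dx": -0.005,"dy": -0.05,"dz": 0.0,"roll": 0.0},
  ],
)

```text
t: 6.4
eef_pos: [0.5288, -0.1408, 0.2538]
ee_rot: [-3.14, -0.002, -0.377]
force: [1.3, -0.2, -0.4]
width: 0.0005
gripper_force: 0.0
```

Request:
servo_tool(
  moves=[
    {"jaw": 0.0,"dx": -0.005,"dy": -0.05,"dz": 0.0,"roll": 0.0},
    {"jaw": 0.0,"dx": -0.005,"dy": -0.045,"dz": 0.0,"roll": 0.0},
    {"jaw": 0.0,"dx": -0.005,"dy": -0.035,"dz": 0.0,"roll": 0.0},
    {"jaw": 0.0,"dx": 0.0,"dy": 0.0,"dz": 0.0,"roll": 0.0},
    {"jaw": 0.0,"dx": 0.0,"dy": 0.0,"dz": 0.0,"roll": 0.0},
    {"jaw": 0.0,"dx": 0.0,"dy": 0.0,"dz": 0.0,"roll": 0.0},
    {"jaw": 0.0,"dx": 0.0,"dy": 0.0,"dz": 0.0,"roll": 0.0},
    {"jaw": 0.0,"dx": 0.0,"dy": 0.0,"dz": 0.0,"roll": 0.0},
    {"jaw": 0.0,"dx": 0.0,"dy": 0.0,"dz": 0.0,"roll": 0.0},
    {"jaw": 0.0,"dx": 0.0,"dy": 0.0,"dz": 0.0,"roll": 0.0},
  ],
)

```text
t: 7.65
eef_pos: [0.5131, -0.2695, 0.2534]
ee_rot: [-3.142, -0.0, -0.378]
force: [-0.2, -0.7, 0.2]
width: 0.0002
gripper_force: 0.0
```

```bash
python3 - <<'E'
from station import *
import cv2,numpy as np
from h import *
s=get_state();print(s['t'],s['eef_pos'],s['force'])
for n in ['scene','wrist']:
    c=calibration(n);im,d=grab_frame(n);np.savez(n+'2.npz',im=im,d=d,**{k:np.array(c[k]) for k in c})
W=V('wrist2');print(W.px([.5131,-.273,.055]))
a=V('scene2').im[100:300,170:400]
cv2.imwrite('pics/sw.png',np.hstack([cv2.resize(a,(400,348)),cv2.resize(W.im,(400,300),)[:].copy() if 0 else cv2.copyMakeBorder(cv2.resize(W.im,(400,300)),0,48,0,0,0)])[...,::-1])
E
```

```text
7.65 [ 0.51305998 -0.26952073  0.25340317] [-0.16464118 -0.67980024  0.19453197]
[257.75767516 170.3275005 ]
```

View pics/sw.png

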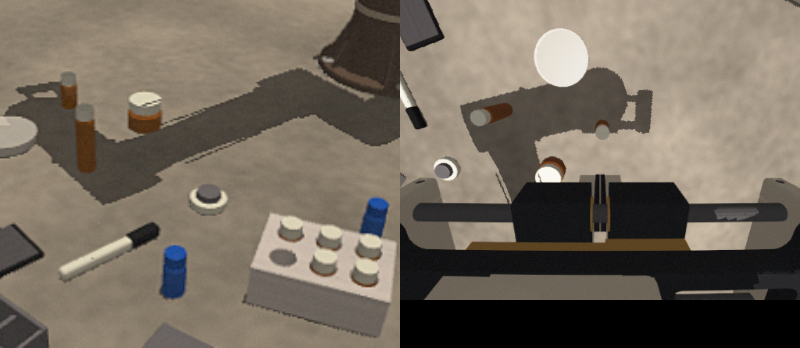

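The button is up again. The wrist view shows the stray cap at about (258,160) in wrist pixels against a predicted (258,170), so I'll check that offset.

```bash
python3 - <<'E'
from h import *
W=V('wrist2');T=V('top');print(W.K[0,0],-W.R.T@W.t)
for X in ([.6093,-.1173,.095],[.548,.0505,.022],[.5131,-.273,.055],[.5131,-.273,0]):print(X,W.px(X).round(1),W.d[tuple(W.px(X).astype(int)[::-1])])
cv2.imwrite('pics/w3.png',np.hstack([cv2.resize(W.im[135:190,225:290],None,fx=6,fy=6),cv2.resize(T.im[200:255,331:396],None,fx=6,fy=6)])[...,::-1])
E
```

```text
267.51314632009934 [ 0.59036483 -0.30090694  0.39144786]
[0.6093, -0.1173, 0.095] [ 97.6 151. ] 0.29929996
[0.548, 0.0505, 0.022] [ 52.5 220.4] 0.40523505
[0.5131, -0.273, 0.055] [257.8 170.3] 0.34667066
[0.5131, -0.273, 0] [257.5 161.5] 0.34438086
```

View pics/w3.png

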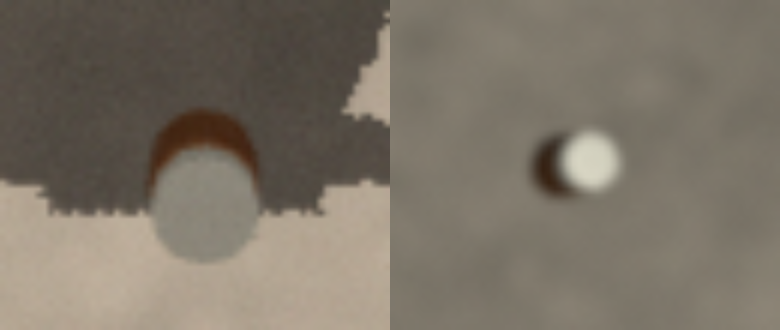

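The wrist cap centre is (259,169.5), within about 1.5 mm of the prediction, so the position is confirmed. I'll descend and hold.

Request:
servo_tool(
  moves=[
    {"jaw": 0.0,"dx": 0.0,"dy": -0.003,"dz": -0.02,"roll": 0.0},
    {"jaw": 0.0,"dx": 0.0,"dy": 0.0,"dz": -0.03,"roll": 0.0},
    {"jaw": 0.0,"dx": 0.0,"dy": 0.0,"dz": -0.03,"roll": 0.0},
    {"jaw": 0.0,"dx": 0.0,"dy": 0.0,"dz": -0.03,"roll": 0.0},
    {"jaw": 0.0,"dx": 0.0,"dy": 0.0,"dz": -0.03,"roll": 0.0},
    {"jaw": 0.0,"dx": 0.0,"dy": 0.0,"dz": -0.015,"roll": 0.0},
    {"jaw": 0.0,"dx": 0.0,"dy": 0.0,"dz": 0.0,"roll": 0.0},
    {"jaw": 0.0,"dx": 0.0,"dy": 0.0,"dz": 0.0,"roll": 0.0},
    {"jaw": 0.0,"dx": 0.0,"dy": 0.0,"dz": 0.0,"roll": 0.0},
    {"jaw": 0.0,"dx": 0.0,"dy": 0.0,"dz": 0.0,"roll": 0.0},
  ],
)

```text
t: 9.0
eef_pos: [0.5134, -0.2727, 0.0992]
ee_rot: [-3.141, -0.001, -0.378]
force: [-0.3, 0.4, -0.4]
width: 0.0005
gripper_force: 0.0
```

Request:
servo_tool(
  moves=[
    {"jaw": 0.0,"dx": 0.0,"dy": 0.0,"dz": 0.0,"roll": 0.0},
    {"jaw": 0.0,"dx": 0.0,"dy": 0.0,"dz": 0.0,"roll": 0.0},
    {"jaw": 0.0,"dx": 0.0,"dy": 0.0,"dz": 0.0,"roll": 0.0},
    {"jaw": 0.0,"dx": 0.0,"dy": 0.0,"dz": 0.0,"roll": 0.0},
    {"jaw": 0.0,"dx": 0.0,"dy": 0.0,"dz": 0.0,"roll": 0.0},
    {"jaw": 0.0,"dx": 0.0,"dy": 0.0,"dz": 0.0,"roll": 0.0},
    {"jaw": 0.0,"dx": 0.0,"dy": 0.0,"dz": 0.0,"roll": 0.0},
    {"jaw": 0.0,"dx": 0.0,"dy": 0.0,"dz": 0.0,"roll": 0.0},
    {"jaw": 0.0,"dx": 0.0,"dy": 0.0,"dz": 0.0,"roll": 0.0},
    {"jaw": 0.0,"dx": 0.0,"dy": 0.0,"dz": 0.0,"roll": 0.0},
  ],
)

```text
t: 10.25
eef_pos: [0.513, -0.2726, 0.0983]
ee_rot: [3.142, 0.0, -0.378]
force: [-0.2, 0.1, -0.4]
width: 0.0004
gripper_force: 0.0
```

Request:
servo_tool(
  moves=[
    {"jaw": 0.0,"dx": 0.0,"dy": 0.0,"dz": 0.0,"roll": 0.0},
    {"jaw": 0.0,"dx": 0.0,"dy": 0.0,"dz": 0.0,"roll": 0.0},
    {"jaw": 0.0,"dx": 0.0,"dy": 0.0,"dz": 0.0,"roll": 0.0},
    {"jaw": 0.0,"dx": 0.0,"dy": 0.0,"dz": 0.0,"roll": 0.0},
    {"jaw": 0.0,"dx": 0.0,"dy": 0.0,"dz": 0.0,"roll": 0.0},
    {"jaw": 0.0,"dx": 0.0,"dy": 0.0,"dz": 0.0,"roll": 0.0},
    {"jaw": 0.0,"dx": 0.0,"dy": 0.0,"dz": 0.0,"roll": 0.0},
    {"jaw": 0.0,"dx": 0.0,"dy": 0.0,"dz": 0.0,"roll": 0.0},
    {"jaw": 0.0,"dx": 0.0,"dy": 0.0,"dz": 0.0,"roll": 0.0},
    {"jaw": 0.0,"dx": 0.0,"dy": 0.0,"dz": 0.0,"roll": 0.0},
  ],
)

```text
t: 11.5
eef_pos: [0.513, -0.2726, 0.0984]
ee_rot: [3.142, -0.0, -0.378]
force: [-1.0, 0.2, -0.2]
width: 0.0005
gripper_force: 0.0
```

Request:
servo_tool(
  moves=[
    {"jaw": 0.0,"dx": 0.0,"dy": 0.0,"dz": 0.03,"roll": 0.0},
    {"jaw": 0.0,"dx": 0.0,"dy": 0.0,"dz": 0.045,"roll": 0.0},
    {"jaw": 0.0,"dx": 0.0,"dy": 0.0,"dz": 0.045,"roll": 0.0},
    {"jaw": 0.0,"dx": 0.0,"dy": 0.0,"dz": 0.035,"roll": 0.0},
    {"jaw": 0.0,"dx": 0.005,"dy": 0.03,"dz": 0.0,"roll": 0.0},
    {"jaw": 0.0,"dx": 0.01,"dy": 0.045,"dz": 0.0,"roll": 0.0},
    {"jaw": 0.0,"dx": 0.01,"dy": 0.045,"dz": 0.0,"roll": 0.0},
    {"jaw": 0.0,"dx": 0.01,"dy": 0.045,"dz": 0.0,"roll": 0.0},
    {"jaw": 0.0,"dx": 0.01,"dy": 0.045,"dz": 0.0,"roll": 0.0},
    {"jaw": 0.0,"dx": 0.01,"dy": 0.045,"dz": 0.0,"roll": 0.0},
  ],
)

```text
t: 12.75
eef_pos: [0.5681, -0.0161, 0.2535]
ee_rot: [-3.141, -0.0, -0.378]
force: [0.8, -0.2, 0.0]
width: 0.0005
gripper_force: 0.0
```

Request:
servo_tool(
  moves=[
    {"jaw": 0.0,"dx": 0.01,"dy": 0.045,"dz": 0.0,"roll": 0.0},
    {"jaw": 0.0,"dx": 0.01,"dy": 0.045,"dz": 0.0,"roll": 0.0},
    {"jaw": 0.0,"dx": 0.01,"dy": 0.045,"dz": 0.0,"roll": 0.0},
    {"jaw": 0.0,"dx": 0.01,"dy": 0.045,"dz": 0.0,"roll": 0.0},
    {"jaw": 0.0,"dx": 0.008,"dy": 0.046,"dz": 0.0,"roll": 0.0},
    {"jaw": 0.0,"dx": 0.0,"dy": 0.0,"dz": 0.0,"roll": 0.0},
    {"jaw": 0.0,"dx": 0.0,"dy": 0.0,"dz": 0.0,"roll": 0.0},
    {"jaw": 0.0,"dx": 0.0,"dy": 0.0,"dz": 0.0,"roll": 0.0},
    {"jaw": 0.0,"dx": 0.0,"dy": 0.0,"dz": 0.0,"roll": 0.0},
    {"jaw": 0.0,"dx": 0.0,"dy": 0.0,"dz": 0.0,"roll": 0.0},
  ],
)

```text
t: 14.0
eef_pos: [0.616, 0.2078, 0.2537]
ee_rot: [-3.141, -0.0, -0.379]
force: [0.5, 0.0, -1.2]
width: 0.0008
gripper_force: 0.0
```

```bash
python3 - <<'E'
from station import *
from h import *
s=get_state();print(s['t'],s['eef_pos'])
c=calibration('wrist');im,d=grab_frame('wrist');np.savez('wrist3.npz',im=im,d=d,**{k:np.array(c[k]) for k in c})
W=V('wrist3');print(W.px([.616,.2087,.05]),W.px([.598,.2468,.065]))
cv2.imwrite('pics/w4.png',cv2.resize(im[90:230,180:400],None,fx=3.5,fy=3.5)[...,::-1])
E
```

```text
14.0 [0.61604262 0.20776791 0.25366071]
[254.73192152 170.67689752] [232.45989519 196.58571656]
```

View pics/w4.png

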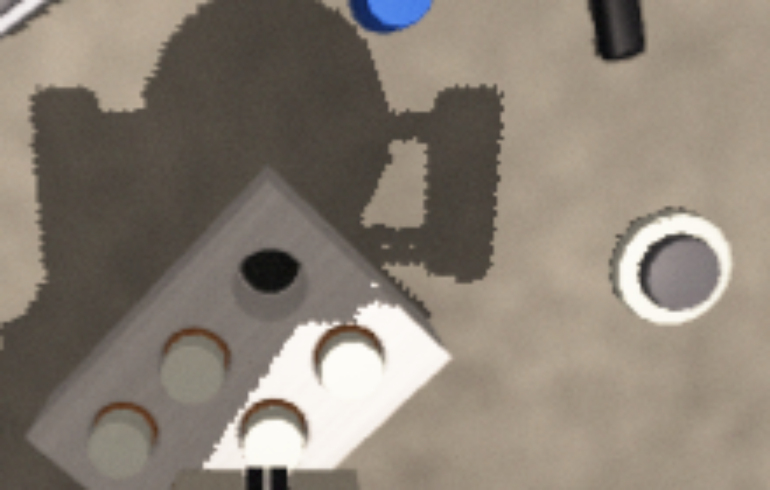

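The wrist view puts the hole mouth at (257,170.6), 2–3 px (about 3 mm) from the prediction. I'll split the difference.

```bash
python3 - <<'E'
from h import *
print(V('wrist3').onz((257.1,170.6),.05), V('top').onz((177.4,187),.05))
E
```

```text
[0.61495263 0.20577256 0.05      ] [0.61430963 0.20630044 0.05      ]
```

Request:
servo_tool(
  moves=[
    {"jaw": 0.0,"dx": -0.001,"dy": -0.001,"dz": -0.02,"roll": 0.0},
    {"jaw": 0.0,"dx": 0.0,"dy": 0.0,"dz": -0.03,"roll": 0.0},
    {"jaw": 0.0,"dx": 0.0,"dy": 0.0,"dz": -0.03,"roll": 0.0},
    {"jaw": 0.0,"dx": 0.0,"dy": 0.0,"dz": -0.03,"roll": 0.0},
    {"jaw": 0.0,"dx": 0.0,"dy": 0.0,"dz": -0.03,"roll": 0.0},
    {"jaw": 0.0,"dx": 0.0,"dy": 0.0,"dz": -0.019,"roll": 0.0},
    {"jaw": 0.0,"dx": 0.0,"dy": 0.0,"dz": 0.0,"roll": 0.0},
    {"jaw": 0.0,"dx": 0.0,"dy": 0.0,"dz": 0.0,"roll": 0.0},
    {"jaw": 0.0,"dx": 0.0,"dy": 0.0,"dz": 0.0,"roll": 0.0},
    {"jaw": 0.0,"dx": 0.0,"dy": 0.0,"dz": 0.0,"roll": 0.0},
  ],
)

```text
t: 15.3
eef_pos: [0.6154, 0.2076, 0.0953]
ee_rot: [-3.14, -0.001, -0.378]
force: [-0.3, -0.2, -0.3]
width: 0.001
gripper_force: 0.0
```

Request:
servo_tool(
  moves=[
    {"jaw": 0.0,"dx": 0.0,"dy": 0.0,"dz": 0.0,"roll": 0.0},
    {"jaw": 0.0,"dx": 0.0,"dy": 0.0,"dz": 0.0,"roll": 0.0},
    {"jaw": 0.0,"dx": 0.0,"dy": 0.0,"dz": 0.0,"roll": 0.0},
    {"jaw": 0.0,"dx": 0.0,"dy": 0.0,"dz": 0.0,"roll": 0.0},
    {"jaw": 0.0,"dx": 0.0,"dy": 0.0,"dz": 0.0,"roll": 0.0},
    {"jaw": 0.0,"dx": 0.0,"dy": 0.0,"dz": 0.0,"roll": 0.0},
    {"jaw": 0.0,"dx": 0.0,"dy": 0.0,"dz": 0.0,"roll": 0.0},
    {"jaw": 0.0,"dx": 0.0,"dy": 0.0,"dz": 0.0,"roll": 0.0},
    {"jaw": 0.0,"dx": 0.0,"dy": 0.0,"dz": 0.0,"roll": 0.0},
    {"jaw": 0.0,"dx": 0.0,"dy": 0.0,"dz": 0.0,"roll": 0.0},
  ],
)

```text
t: 16.55
eef_pos: [0.615, 0.2074, 0.0944]
ee_rot: [3.142, -0.0, -0.378]
force: [0.0, -0.2, 0.5]
width: 0.0004
gripper_force: 0.0
```

Request:
servo_tool(
  moves=[
    {"jaw": 0.0,"dx": 0.0,"dy": 0.0,"dz": 0.0,"roll": 0.0},
    {"jaw": 0.0,"dx": 0.0,"dy": 0.0,"dz": 0.0,"roll": 0.0},
    {"jaw": 0.0,"dx": 0.0,"dy": 0.0,"dz": 0.0,"roll": 0.0},
    {"jaw": 0.0,"dx": 0.0,"dy": 0.0,"dz": 0.0,"roll": 0.0},
    {"jaw": 0.0,"dx": 0.0,"dy": 0.0,"dz": 0.0,"roll": 0.0},
    {"jaw": 0.0,"dx": 0.0,"dy": 0.0,"dz": 0.0,"roll": 0.0},
    {"jaw": 0.0,"dx": 0.0,"dy": 0.0,"dz": 0.0,"roll": 0.0},
    {"jaw": 0.0,"dx": 0.0,"dy": 0.0,"dz": 0.0,"roll": 0.0},
    {"jaw": 0.0,"dx": 0.0,"dy": 0.0,"dz": 0.0,"roll": 0.0},
    {"jaw": 0.0,"dx": 0.0,"dy": 0.0,"dz": 0.0,"roll": 0.0},
  ],
)

```text
t: 17.8
eef_pos: [0.615, 0.2074, 0.0944]
ee_rot: [-3.142, -0.0, -0.378]
force: [0.3, 0.5, -0.9]
width: 0.0005
gripper_force: 0.0
```

```bash
python3 - <<'E'
from station import *
s=get_state();print(s['t'],s['eef_pos'],s['force'])
print(job_done())
E
```

```text
17.8 [0.61500092 0.20739465 0.09437542] [ 0.26995018  0.47274158 -0.91038635]
the job is handed in; nothing more can be done
None
```

I pressed and released the call button, pointed at the stray vial and then the empty hole for over two seconds each, and handed the job in at 17.8 s, still pointing at the hole; no verdict came back.

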